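# Scrap the burnt fuse and show its lug to the inspection camera

## Robot

A 6-joint arm with a two-finger parallel gripper is mounted at the origin on the work surface. World frame = base frame: x ahead of the robot, y to its left, z up, the work surface at z = 0. Lengths are in m, angles in rad, forces in N, time in s.
With the tool pointing down it reaches from about 0.4 to 0.825 m from the base axis. Payload 7 kg.
Tool frame: the origin (TCP) lies on the mounting face of the last link; the fingertips stand arm.tcp_to_tips ahead of it and the grasp point (between the pads) lies 159 mm ahead of it (arm.tcp_to_tips is the distance from the TCP to the fingertips, in m); z points along the fingers, y is the direction in which the jaws open and shut (so a half turn about z gives the same grasp; the last joint's range is limited). The gripper opens to 88 mm and grips with 3 to 60 N. Pads are 19 mm wide; open, the fingers measure 130 mm over their backs; the gripper's body (78 mm by 193 mm) begins 47 mm behind the grasp point.
Start: joints at [-0.892, 0.359, 0.012, 0, -1.224, -0.288], TCP at [0.257, -0.624, 0.405] pointing down, gripper open.
Joint ranges: [-3.07, 3.07], [-1.43, 2.12], [-1.02, 1.25], [-3.03, 1.67], [-3.05, -0], [-3.03, 3.03]. Speed limits (rad/s): [2.39, 2.39, 3.01, 3.14, 3.14, 3.14].

## Interface

Orientations are given as [roll, pitch, yaw] about the fixed x, y, z axes, in that order (R = Rz(yaw) Ry(pitch) Rx(roll)).
In Python, from station import arm, cams, job_done, finder gives the robot as it stands.
- The arm moves only by the tool play_rows, never from a script. Its argument "targets" is a list that holds one entry, the list of rows, each a list of 4 numbers: the shift along the tool's x, y, z in m, then the turn about the tool's z in degrees. A call has 1 to 5 rows; each row is the pose to reach, as a shift and turn from the pose commanded when the call began, along the tool's axes at that moment; what a row does not reach only later rows make up. A row lasts 1/8 s, in which the tool goes at most 62.5 mm and 10.7 degrees, less where a joint would pass 70% of its speed; a pose out of reach is approached as far as the arm can. A call with a gripper value outside its range is refused whole. "grip" is the closure in counts, from 0 (fully open) to 255 (shut), set as the call begins (left out, the last holds). The fingers move at their own pace and stop on an object; "newtons" is the grip in N (left out, the last holds). Time passes only in rows, so rows that repeat a pose let the fingers close. It gives the time, the measured TCP pose, the force and the opening at its end, in the units of the state.
- arm.get_state(): the state, without advancing time (a new reading comes with each control period).
- cams.grab_frame(name): name is "scene" or "top"; returns (picture, depth): 384x512x3 uint8, red, green, blue; 384x512 float32, m along the optical axis (not along the pixel's ray), 0 where there is no reading.
- cams.camera_params(name): a dict with "intrinsics" (3x3 intrinsics, pixels), "D" ([k1, k2, p1, p2, k3] as OpenCV has them; the pictures are not rectified), "position" and "attitude" of the camera in the world. Camera axes: x right, y down, z forward; pixel columns grow to the right and rows downward; lengths in m; the calibration is good to about 2 mm. A picture is of the moment at which its call begins. camera_params takes no time and is no camera call.
- job_done(): hands the job in, once; it reports no verdict.
Trained networks look in the newest picture that a camera, given by its name, has taken for a name from the list of things; names that differ only in an ending like _2 or _b are one class to them, and where a whole thing is asked for, a point or a joint stands for the part that bears it (a point fixed in the world has none). Each returns a list of dicts, best first, with "score" (0 to 1); they miss things now and then, are a little off and sometimes report something else, mostly with a low value. They report only what shows in the picture. A call takes as long as a camera call. They do not tell look-alikes from the thing itself.
- finder.find_in(camera, query): "xyz" ([x, y, z] in m, in world coordinates, good to about 4 mm: the middle of the surface that is visible of it).
- finder.masks_of(camera, query): "mask" (384x512 bool, what is visible of it).
The state is a dict: "t": time; "q": joint angles; "qd": joint speeds; "joint_efforts": joint torques, N m; "eef_pos": TCP position; "ee_rot": TCP orientation; "force": force on the tool from outside, world axes, zero at the start; "moment": the same for the moment, N m; "width": finger opening in m.
Only numpy, scipy, OpenCV 4.12 (cv2) and the standard library are available. Lean on these libraries where they do the work, as an engineer would, in place of code of your own. Each camera call takes 0.05 s, during which the arm holds its last target. There are 200 camera calls.

## Task

The desk's fuse has blown: drop the burnt ceramic fuse down the scrap chute, then pick up the brass cable lug it was bolted to and hold it up for the inspection camera to look into the lug's barrel: open mouth squarely facing the lens, on the camera's line of sight (which slopes down), 130 mm in front of the lens. Finish while still holding the lug there, steady and clear of everything else. Do not knock the camera, and leave the other things on the desk where they are.

Things in the scene. Friction and masses are not known exactly. Their poses are not given: they have to be found in the camera images.
- fuse: Burnt fuse lying on the desk: white ceramic barrel with a sooty band and steel end caps, 40 mm long, 28 mm in diameter; a flat steel bolt tag (16 mm wide, 3 mm thick) projects from the foot of each end; 75 mm long over all, about 60 g. Origin: underside, mid-length. x along its length, z up; the barrel's axis is 14 mm above the origin.
- lug: Brass cable lug lying flat, 76 mm long, about 100 g. Origin: underside, mid-length; x towards its open mouth, z up. Flat palm (30 mm wide, 5 mm thick, 12 mm hole) from x = -38 to -2 mm; round barrel, 22 mm in diameter, axis 11 mm above the origin, from x = -5 to +38 mm, open at the end. Grip it at the crimp: flat upright sides 22 mm apart, 14 mm high, x = -2 to +22 mm, near the centre of mass.
- lug_mouth (a point): Centre of the open mouth of the lug's barrel (bore 16 mm), 38 mm from the lug's origin along x and 11 mm up its z; axes as the lug's.
- chute: Mouth of the galvanised scrap chute: a square hole, 100 x 100 mm, in a thin galvanised sheet (252 x 252 mm, 2 mm thick) fixed on the desk at the robot's right; a short straight duct falls from it into a bin below the desk, whose floor is 160 mm down. Origin: centre of the hole at desk-surface height. x, y along the sides of the hole, z up.
- camera_stand: Stand of the inspection camera at the robot's left: 90 x 100 mm steel base, upright post 18 mm in diameter and about 285 mm tall, fixed to the desk. Origin: desk surface under the base, 20 mm ahead of the post; x is level, the way the camera looks; z up. The head is fixed on it, its lens 60 mm ahead of this origin.
- camera_head: Inspection camera's head: 44 mm square, 50 mm long aluminium housing with a black lens barrel, 32 mm in diameter, 30 mm long, in front. Origin: centre of the lens's front, 240 mm above the desk. x is the line of sight out of the lens, 20 degrees downwards; y is level. Show the lug's mouth at x = 130 mm, y = z = 0 in this frame, with the lug's x pointing back along the sight line into the lens.
- knob: Bystander: cracked black bakelite knob, 44 mm in diameter, 24 mm high, origin under its centre, standing on the desk.
- bead: Bystander: green glass insulator bead, 32 mm in diameter, 20 mm high, origin under its centre, standing on the desk.
- standoff: Bystander: ribbed white ceramic standoff insulator, 36 mm in diameter, 40 mm tall, origin under its centre, standing upright on the desk.
- collar: Bystander: steel collar (thick ring), 36 mm in diameter, 14 mm high, origin under its centre, lying flat on the desk.
Things that resemble listed ones, but are neither listed nor needed, are in the scene too. There is more than one size of the lug; the job needs the largest.

How it is judged:
On the way:
1. the burnt fuse has gone down the chute into the bin while the lug still lies on the desk (x of fuse in the frame of chute between -0.11 and 0.11 m and y of fuse in the frame of chute between -0.11 and 0.11 m and z of fuse in the frame of chute between -0.17 and -0.09 m and height (world z) of lug below 0.05 m), for 0.2 s.
At the end, for the whole second after the job is handed in: Fuse in the bin; fingers hold the lug (over 1 N), at rest (0.03 m/s, 0.3 rad/s), over 100 mm above the desk, not touching the camera; its mouth 105 to 155 mm ahead of the lens, within 18 mm of the line of sight sideways and up or down, facing the lens, lug axis within 0.22 rad of that line (x of fuse in the frame of chute between -0.11 and 0.11 m and y of fuse in the frame of chute between -0.11 and 0.11 m and z of fuse in the frame of chute between -0.17 and -0.09 m and x of lug_mouth in the frame of camera_head between 0.105 and 0.155 m and y of lug_mouth in the frame of camera_head between -0.018 and 0.018 m and z of lug_mouth in the frame of camera_head between -0.018 and 0.018 m and angle between the x axis of lug and the x axis of camera_head, either way round below 0.22 rad and x of lug in the frame of camera_head above 0.13 m and height (world z) of lug above 0.1 m and contact force between the fingers and lug above 1 N and contact force between lug and camera_stand below 0.1 N and linear speed of lug below 0.03 m/s and angular speed of lug below 0.3 rad/s); the arm keeps its last pose, push and grip.
It fails at once if the camera or its stand is struck (more than 5 N) (contact force between anything else and camera_stand above 5 N).
It fails at once if the knob, bead, standoff or collar is moved more than 30 mm (distance of any of knob, bead, standoff, collar from where it was at the start of the episode above 0.03 m).
It also fails if it takes over 58 s, if anything falls off the work surface, if the arm or the gripper's body presses on something with over 40 N, if the wrist force passes 120 N, or if a joint passes its speed limit or range.

## Working session

There is one attempt and no reset: what is moved stays moved. The work goes in short steps, Python scripts to look and compute and a tool call to move; the robot and the scene stay as the last step left them, time stands still between calls to the robot, and variables do not carry over. Pictures are saved under pics/ and viewed, about 8 in all and at most 12, crops included, and the job is handed in when it is done.

Besides the shell and the picture viewer there is one more tool, called after ">>>" as name(argument=value, ...), one argument or row to a line, values as JSON. play_rows: Moves the arm, as the interface text tells. Its arguments: {"type":"object","properties":{"targets":{"type":"array","items":{"type":"array","items":{"type":"array","items":{"type":"number"}}}},"grip":{"type":"number"},"newtons":{"type":"number"}},"required":["targets"]}

```bash
ls; mkdir -p pics; python3 - <<'E'
from station import arm,cams,finder
import cv2,numpy as np
print(arm.tcp_to_tips); s=arm.get_state(); print({k:np.round(v,3) for k,v in s.items()})
for n in("scene","top"):
    im,d=cams.grab_frame(n); cv2.imwrite(f"pics/{n}0.png",im[:,:,::-1]); np.save(f"{n}0.npy",d)
    print({k:np.round(v,3).tolist() for k,v in cams.camera_params(n).items()})
    for q in("fuse","lug","chute","camera_stand","camera_head","knob","bead","standoff","collar"):
        print(n,q,[(round(r["score"],2),np.round(r["xyz"],3).tolist()) for r in finder.find_in(n,q)][:5])
E
```

```text
pics
0.1781
{'t': np.float64(0.0), 'q': array([-0.892,  0.359,  0.011, -0.   , -1.224, -0.288]), 'qd': array([-0.002, -0.001, -0.001,  0.001,  0.   , -0.   ]), 'joint_efforts': array([-4.0000e-03, -5.8272e+01,  2.9304e+01,  6.9970e+00,  7.0000e-03,
       -0.0000e+00]), 'eef_pos': array([ 0.257, -0.624,  0.404]), 'ee_rot': array([ 3.14 , -0.   , -2.751]), 'force': array([-0.211, -0.114, -0.34 ]), 'moment': array([ 0.009,  0.058, -0.017]), 'width': np.float64(0.088)}
{'intrinsics': [[428.719, 0.0, 263.284], [0.0, 428.719, 193.036], [0.0, 0.0, 1.0]], 'D': [-0.054, 0.0, 0.0, 0.0, 0.0], 'position': [1.287, 0.088, 1.008], 'attitude': [-2.389, 0.003, 1.511]}
scene fuse [(0.71, [0.49, -0.067, 0.022])]
scene lug [(0.68, [0.467, 0.078, 0.005]), (0.68, [0.334, 0.166, 0.004]), (0.55, [0.374, 0.07, 0.005])]
scene chute [(0.69, [0.486, -0.347, -0.001])]
scene camera_stand [(0.6, [0.519, 0.516, 0.129])]
scene camera_head [(0.71, [0.524, 0.487, 0.267]), (0.51, [0.617, -0.079, 0.018])]
scene knob [(0.72, [0.617, -0.076, 0.015])]
scene bead [(0.42, [0.638, 0.174, 0.02])]
scene standoff [(0.74, [0.616, 0.047, 0.025])]
scene collar []
{'intrinsics': [[430.593, 0.0, 260.956], [0.0, 430.593, 185.872], [0.0, 0.0, 1.0]], 'D': [0.033, 0.0, 0.0, 0.0, 0.0], 'position': [0.258, 0.105, 1.385], 'attitude': [-2.946, -0.002, -1.545]}
top fuse [(0.45, [0.479, -0.072, 0.025])]
top lug [(0.61, [0.362, 0.073, 0.012]), (0.45, [0.46, 0.078, 0.013])]
top chute [(0.9, [0.5, -0.347, 0.002])]
top camera_stand [(0.67, [0.506, 0.509, 0.018])]
top camera_head [(0.56, [0.511, 0.485, 0.274])]
top knob [(0.47, [0.607, -0.077, 0.016])]
top bead [(0.38, [0.461, 0.08, 0.014])]
top standoff []
top collar [(0.62, [0.475, 0.186, 0.015])]
```

```bash
python3 - <<'E'
import cv2
a=cv2.imread("pics/scene0.png"); cv2.imwrite("pics/s1.png",cv2.resize(a,(800,600)))
a=cv2.imread("pics/top0.png"); cv2.imwrite("pics/t1.png",cv2.resize(a,(800,600)))
E
```

```text
(no output)
```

View pics/s1.png

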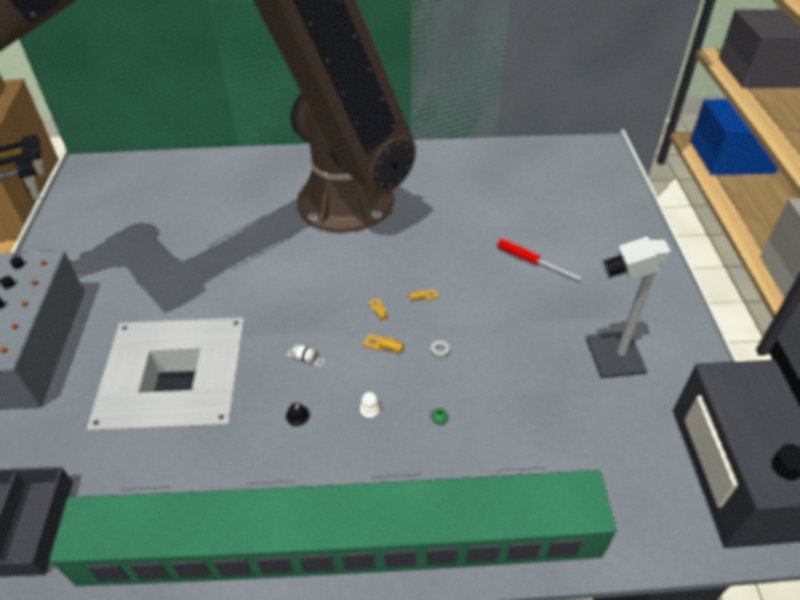

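View pics/t1.png

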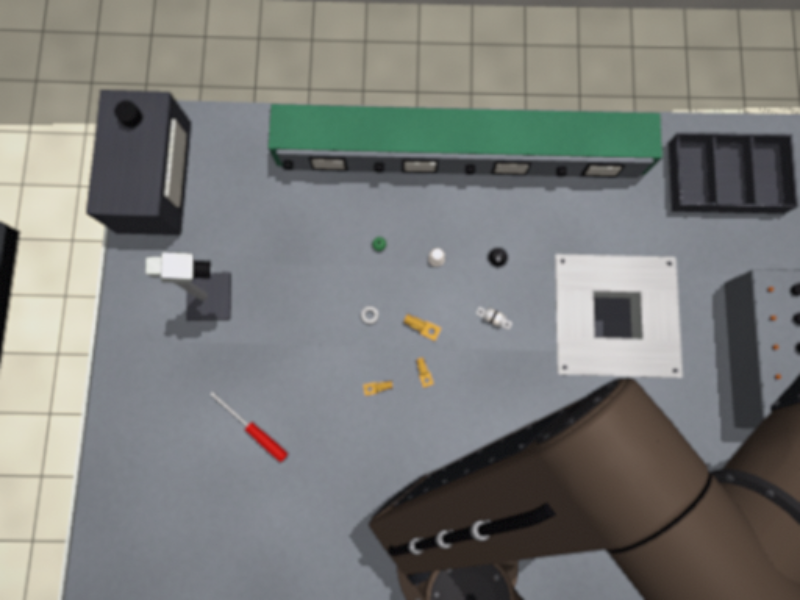

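The scene picture shows the fuse at (305,354). There are three lug-like parts, at (384,344), (378,309) and (424,295), and the one at (384,344) looks largest. The chute hole is at (170,370), and the camera head at (640,255) looks left in the picture, towards -y. The top view agrees: big lug at (422,327) with its mouth to the upper left, small lugs at (425,372) and (378,388), fuse at (494,317). Next I'll measure by depth and check the choice in a close crop.

```bash
cat > h.py <<'E'
from station import arm,cams,finder,job_done
import cv2,numpy as np
from scipy.spatial.transform import Rotation as Ro
def RT(n):
    p=cams.camera_params(n); return np.array(p["intrinsics"]),np.array(p["D"]),np.array(p["position"]),Ro.from_euler("xyz",p["attitude"]).as_matrix()
def cloud(n,d):
    K,D,t,R=RT(n); v,u=np.mgrid[0:384,0:512]
    p=cv2.undistortPoints(np.stack([u,v],-1).reshape(-1,1,2).astype(float),K,D).reshape(384,512,2)
    P=np.dstack([p,np.ones((384,512))])*d[...,None]
    P=P@R.T+t; P[d<=0]=np.nan; return P
def pix(n,X):
    K,D,t,R=RT(n); return cv2.projectPoints(np.atleast_2d(X)@np.eye(3),cv2.Rodrigues(R.T)[0],-R.T@t,K,D)[0].reshape(-1,2)
def shift(xyz,yaw):
    "tool-frame shift and turn (deg) from current pose to TCP xyz, yaw"
    s=arm.get_state(); R=Ro.from_euler("xyz",s["ee_rot"]); d=R.inv().apply(np.array(xyz)-s["eef_pos"])
    dy=(yaw-s["ee_rot"][2]+np.pi)%(2*np.pi)-np.pi
    return np.round(d*1000,1),round(-np.degrees(dy),1)
def rect(Q):
    (c,wh,a)=cv2.minAreaRect((Q[:,:2]*1000).astype(np.float32)); return np.round(c,1),np.round(wh,1),round(a,1)
E
python3 - <<'E'
from h import *
for n in("scene","top"):
    im,d=cams.grab_frame(n); P=cloud(n,d)
    near=np.isfinite(P[...,2])&(abs(P[...,0]-.5)<.15)&(abs(P[...,1])<.2)
    print(n,"desk z",np.round(np.nanpercentile(P[...,2][near],[5,50,95]),4))
    z0=np.nanmedian(P[...,2][near])
    for q,c in(("fuse",(.487,-.07)),("lug",(.464,.078)),("lug_s1",(.37,.072)),("lug_s2",(.334,.166))):
        m=np.isfinite(P[...,2])&(np.hypot(P[...,0]-c[0],P[...,1]-c[1])<.055)
        Q=P[m&(P[...,2]-z0>.0035)]
        print(q,len(Q),rect(Q), "zmax",np.round(np.percentile(Q[:,2],[50,98]),4)); 
        H=Q[Q[:,2]-z0>.013]; L=Q[(Q[:,2]-z0<.008)]
        if len(H)>5 and len(L)>5: print("  hi",len(H),np.round(H.mean(0)*1000,1),rect(H)[1:],"lo",np.round(L.mean(0)*1000,1))
    for q in("fuse","lug","chute"):
        for r in finder.masks_of(n,q)[:3]:
            m=r["mask"]; Q=P[m&np.isfinite(P[...,2])]; print(q,round(r["score"],2),m.sum(),rect(Q))
    for q,lo,hi in(("base",.002,.03),("post",.05,.2),("head",.215,.32)):
        m=np.isfinite(P[...,2])&(abs(P[...,0]-.52)<.12)&(abs(P[...,1]-.5)<.13)&(P[...,2]>lo)&(P[...,2]<hi)
        Q=P[m]; print(q,len(Q),rect(Q) if len(Q)>3 else "",np.round(Q.min(0),3),np.round(Q.max(0),3))
    u,v=pix(n,[.44,.04,0])[0].astype(int); s=im[v-45:v+45,u-60:u+60]
    cv2.imwrite(f"pics/c_{n}.png",cv2.resize(s,(400,300),interpolation=cv2.INTER_CUBIC)[:,:,::-1])
cv2.imwrite("pics/c1.png",np.hstack([cv2.imread("pics/c_scene.png"),cv2.imread("pics/c_top.png")]))
E
```

```text
scene desk z [-0.0029  0.0009  0.0144]
fuse 201 (array([487.8, -70.5]), array([95.4, 81.9]), 37.0) zmax [0.0209 0.0324]
  hi 129 [484.  -70.4  25.1] (array([43. , 28.6]), 70.6) lo [485.5 -68.8   5.8]
lug 149 (array([470.4,  74.9]), array([87.6, 59.1]), 76.8) zmax [0.0151 0.0237]
  hi 79 [469.2  93.6  19.2] (array([43. , 24.9]), 62.3) lo [460.1  65.7   5.9]
lug_s1 60 (array([363.1,  81.6]), array([50.5, 72.3]), 39.3) zmax [0.0132 0.0181]
  hi 25 [378.8  76.   15.8] (array([33.5, 12.2]), 24.4) lo [370.8  77.2   6.1]
lug_s2 67 (array([327.4, 156.8]), array([62.2, 83.8]), 28.6) zmax [0.0121 0.019 ]
  hi 21 [338.5 152.   16.2] (array([13. , 30.6]), 19.8) lo [336.4 171.2   6.1]
lug 0.52 185 (array([457.3,  82.4]), array([73.9, 36.7]), 66.2)
lug 0.45 85 (array([328. , 163.3]), array([34. , 51.5]), 6.3)
lug 0.42 79 (array([368.1,  71.3]), array([59.6, 20.6]), 15.7)
chute 0.62 5772 (array([ 494.1, -328. ]), array([255. , 259.7]), 89.4)
base 1885 (array([519.9, 499.9]), array([259.4, 239.2]), 90.0) [0.4   0.37  0.002] [0.64  0.63  0.028]
post 259 (array([569.6, 565.1]), array([154.9,  16.5]), 
[... 756 characters left out ...]
 hi 42 [334.8 153.6  16.8] (array([16.4, 31.6]), 9.5) lo [335.  171.9   6. ]
fuse 0.48 167 (array([479.2, -70.6]), array([74.5, 27.8]), 66.2)
lug 0.75 206 (array([461.9,  81.2]), array([78.4, 32.5]), 60.3)
lug 0.53 108 (array([366. ,  73.6]), array([54.5, 22.2]), 17.5)
lug 0.5 98 (array([333.4, 165.5]), array([19.5, 54.9]), 11.6)
chute 0.83 5988 (array([ 495.1, -327.7]), array([257.5, 252.9]), 0.2)
base 2233 (array([520., 500.]), array([259.9, 239.7]), 90.0) [0.4   0.37  0.002] [0.64 0.63 0.03]
post 135 (array([576.9, 568.4]), array([171.6,  29.7]), 34.3) [0.501 0.523 0.05 ] [0.64  0.629 0.18 ]
head 635 (array([511.4, 496.6]), array([46. , 97.3]), 1.3) [0.488 0.448 0.241] [0.534 0.545 0.292]
```

View pics/c1.png

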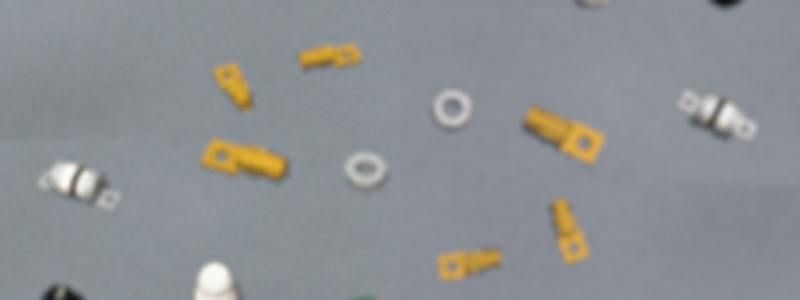

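The crop confirms that the big lug (about 78 x 32 mm) is the one with its palm to the right and mouth to the upper left in the top view. The other two are about 55 mm long. The fuse axis is at about 67° and the lug axis at about 64°.

```bash
python3 - <<'E'
from h import *
print(shift([.481,-.070,.26],np.radians(-113)), shift([.481,-.070,.182],np.radians(-113)))
E
```

```text
(array([-418.1,  427. ,  144.7]), np.float64(-44.6)) (array([-418.1,  427. ,  222.7]), np.float64(-44.6))
```

>>> play_rows(
  targets=[
    [[-40, 42, 14, -9], [-80, 84, 28, -18], [-120, 126, 42, -27], [-160, 168, 56, -36], [-205, 210, 70, -44.6]],
  ],
  grip=0,
)

```text
t: 2.02
eef_pos: [0.3681, -0.3394, 0.3314]
ee_rot: [-3.141, -0.0, -1.968]
force: [1.4, 0.9, 0.5]
width: 0.0874
```

I wrote millimetres where metres were needed. The row limits clamped the move and it stayed in the right direction. From here on I use metres.

```bash
python3 - <<'E'
from h import *
print(arm.get_state()["t"],shift([.481,-.070,.26],np.radians(-113)))
E
```

```text
2.025 (array([-292.1,    0. ,   71.4]), np.float64(0.3))
```

>>> play_rows(
  targets=[
    [[-0.06, 0, 0.015, 0], [-0.12, 0, 0.03, 0], [-0.18, 0, 0.045, 0], [-0.24, 0, 0.06, 0.3], [-0.292, 0, 0.071, 0.3]],
  ],
)

```text
t: 2.65
eef_pos: [0.4825, -0.0702, 0.2604]
ee_rot: [-3.141, 0.0, -1.977]
force: [0.7, -0.4, 0.8]
width: 0.0877
```

>>> play_rows(
  targets=[
    [[0, 0, 0.03, 0], [0, 0, 0.06, 0], [0, 0, 0.078, 0], [0, 0, 0.078, 0]],
  ],
)

```text
t: 3.15
eef_pos: [0.4815, -0.0724, 0.1815]
ee_rot: [3.139, -0.002, -1.978]
force: [-0.9, 0.5, 0.2]
width: 0.0877
```

>>> play_rows(
  targets=[
    [[0, 0, 0, 0], [0, 0, 0, 0], [0, 0, 0, 0], [0, 0, 0, 0], [0, 0, 0, 0]],
  ],
  grip=255,
  newtons=20,
)

```text
t: 3.78
eef_pos: [0.4819, -0.0724, 0.1827]
ee_rot: [-3.141, 0.0, -1.978]
force: [-0.2, 0.2, 0.4]
width: 0.0434
```

>>> play_rows(
  targets=[
    [[0, 0, 0, 0], [0, 0, 0, 0], [0, 0, 0, 0], [0, 0, 0, 0]],
  ],
)

```text
t: 4.28
eef_pos: [0.4818, -0.0724, 0.1825]
ee_rot: [3.141, -0.0, -1.978]
force: [-0.8, 0.8, 2.4]
width: 0.0275
```

>>> play_rows(
  targets=[
    [[0, 0, -0.03, 0], [0, 0, -0.07, 0], [0, 0, -0.07, 0]],
  ],
)

```text
t: 4.65
eef_pos: [0.483, -0.0721, 0.2552]
ee_rot: [-3.137, 0.003, -1.977]
force: [0.1, 0.2, -1.2]
width: 0.0272
```

```bash
python3 - <<'E'
from h import *
s=arm.get_state();print(s["t"],s["width"],s["force"],shift([.494,-.332,.26],np.radians(-90)))
E
```

```text
4.65 0.02723652042929523 [ 0.14199674  0.16433051 -1.23613754] (array([ 234.4, -112.8,   -5. ]), np.float64(-23.3))
```

>>> play_rows(
  targets=[
    [[0.048, -0.022, 0, -5], [0.096, -0.044, 0, -10], [0.144, -0.067, 0, -15], [0.192, -0.09, 0, -20], [0.232, -0.111, 0, -23.3]],
  ],
)

```text
t: 5.28
eef_pos: [0.4915, -0.3312, 0.2512]
ee_rot: [3.14, 0.001, -1.569]
force: [-0.4, 0.4, -0.3]
width: 0.0272
```

>>> play_rows(
  targets=[
    [[0, 0, 0.03, 0], [0, 0, 0.052, 0], [0, 0, 0.052, 0], [0, 0, 0.052, 0]],
  ],
)

```text
t: 5.78
eef_pos: [0.4923, -0.3293, 0.2007]
ee_rot: [3.141, -0.0, -1.57]
force: [0.1, 0.1, -0.0]
width: 0.0272
```

```bash
python3 - <<'E'
from h import *
s=arm.get_state();print(s["t"],s["eef_pos"],s["width"],shift([.494,-.328,.20],np.radians(-90)))
im,d=cams.grab_frame("scene"); u,v=pix("scene",[.494,-.30,0.05])[0].astype(int)
c=im[v-90:v+60,u-100:u+100]; cv2.imwrite("pics/drop.png",cv2.resize(c,(800,600))[:,:,::-1])
E
```

```text
5.775 [ 0.49225576 -0.32933232  0.20069138] 0.0271972040541869 (array([-1.3, -1.7,  0.7]), np.float64(0.0))
```

View pics/drop.png

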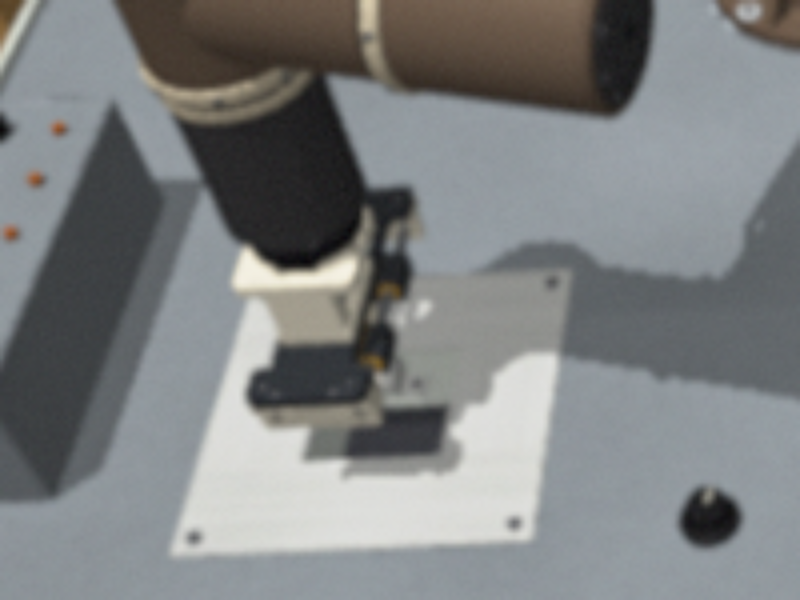

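```bash
python3 - <<'E'
from h import *
u,v=pix("scene",[.494,-.30,0.05])[0].astype(int)
for X in([.494,-.328,0],[.544,-.378,0],[.544,-.278,0],[.492,-.329,.035],[.492,-.329,.1],[.492,-.329,.2]):
    p=pix("scene",X)[0]; print(X,((p-[u-100,v-90])*4).round())
d=np.load("top0.npy");P=cloud("top",d); im=cv2.imread("pics/top0.png")
m=(abs(P[...,0]-.494)<.1)&(abs(P[...,1]+.33)<.1)&((P[...,2]<-.01)|(im.mean(2)<110))
print(rect(P[m]),np.nanmin(P[m][:,2]))
Kp=pix("top",[[.544,-.378,0],[.444,-.278,0],[.544,-.278,0]]);print(Kp*800/512)
E
```

```text
[0.494, -0.328, 0] [382. 404.]
[0.544, -0.378, 0] [300. 462.]
[0.544, -0.278, 0] [438. 456.]
[0.492, -0.329, 0.035] [368. 373.]
[0.492, -0.329, 0.1] [343. 315.]
[0.492, -0.329, 0.2] [300. 216.]
(array([ 504.7, -348.2]), array([113.8, 125.2]), 2.0) -0.167969105745571
[[640.36480123 291.1720897 ]
 [593.65516191 337.42573012]
 [592.26688817 289.96350463]]
```

The projected hole corners match the picture (hole at about (303–450, 405–460)), so the gripper is over the hole. The near finger hides the fuse. Releasing.

>>> play_rows(
  targets=[
    [[-0.001, -0.001, 0, 0], [-0.001, -0.001, 0, 0], [-0.001, -0.001, 0, 0], [-0.001, -0.001, 0, 0], [-0.001, -0.001, 0, 0]],
  ],
  grip=0,
)

```text
t: 6.45
eef_pos: [0.493, -0.3284, 0.2006]
ee_rot: [-3.142, -0.0, -1.571]
force: [-0.4, 0.7, 0.0]
width: 0.0721
```

>>> play_rows(
  targets=[
    [[0, 0, -0.04, 0], [0, 0, -0.09, 0], [0, 0, -0.09, 0]],
  ],
)

```text
t: 6.82
eef_pos: [0.4943, -0.3289, 0.2949]
ee_rot: [-3.134, -0.003, -1.57]
force: [0.7, 0.3, -0.5]
width: 0.0876
```

```bash
python3 - <<'E'
from h import *
s=arm.get_state();print(s["t"],s["eef_pos"],s["width"])
a=np.radians(64); ax=np.array([np.cos(a),np.sin(a)])
# lug origin from barrel-middle (x=+16.5 mm), mean of both cameras
b=np.array([.467,.0947]); o=b-.0165*ax; print("lug origin",o, "crimp10", o+.010*ax)
g=o+.010*ax; print(shift([*g,.27],a-np.pi))
E
```

```text
6.825 [ 0.49434768 -0.32891182  0.2948805 ] 0.08760311986494015
lug origin [0.45976688 0.0798699 ] crimp10 [0.46415059 0.08885784]
(array([-417.9,   30.1,   23.4]), np.float64(26.0))
```

>>> play_rows(
  targets=[
    [[-0.06, 0.004, 0, 6], [-0.12, 0.008, 0, 12], [-0.18, 0.013, 0.005, 18], [-0.24, 0.017, 0.01, 24], [-0.3, 0.022, 0.015, 26]],
  ],
)

```text
t: 7.45
eef_pos: [0.4705, -0.0266, 0.2751]
ee_rot: [-3.141, 0.0, -2.027]
force: [1.8, 1.0, -0.2]
width: 0.0877
```

```bash
python3 - <<'E'
from h import *
im,d=cams.grab_frame("top"); P=cloud("top",d)
m=(abs(P[...,0]-.494)<.05)&(abs(P[...,1]+.33)<.06)&(P[...,2]<-.05)
z=P[...,2][m]; print(m.sum(),np.percentile(z,[1,25,50,75,99]).round(3)); 
for n in("top",): print([(round(r["score"],2),np.round(r["xyz"],3)) for r in finder.find_in(n,"fuse")])
ims,_=cams.grab_frame("scene"); print([(round(r["score"],2),np.round(r["xyz"],3)) for r in finder.find_in("scene","fuse")])
u,v=pix("top",[.494,-.32,0])[0].astype(int);c=im[v-30:v+30,u-40:u+40]
u,v=pix("scene",[.494,-.32,0])[0].astype(int);e=ims[v-30:v+30,u-40:u+40]
cv2.imwrite("pics/bin.png",np.hstack([cv2.resize(x,(400,300)) for x in(c,e)])[:,:,::-1])
print(shift([.4641,.0889,.26],np.radians(-116)))
E
```

```text
435 [-0.167 -0.16  -0.157 -0.15  -0.052]
[(0.53, array([0.607, 0.053, 0.039])), (0.51, array([ 0.497, -0.337, -0.132]))]
[]
(array([-101.5,   56.6,   15.2]), np.float64(0.2))
```

View pics/bin.png

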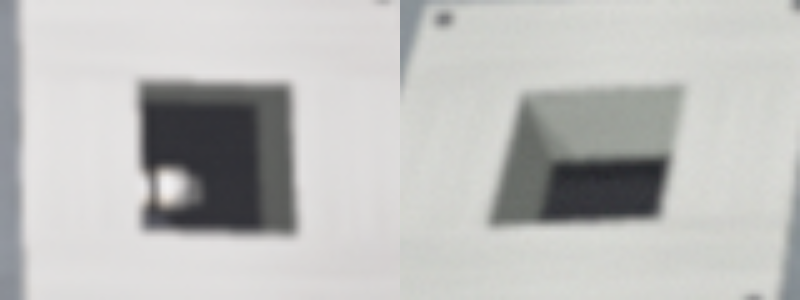

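The fuse is in the bin: it shows white at (175,187) in the left crop, and the finder puts it at z = -0.132. On to the lug.

>>> play_rows(
  targets=[
    [[-0.04, 0.022, 0.005, 0], [-0.08, 0.044, 0.01, 0], [-0.1015, 0.0565, 0.015, 0], [-0.1015, 0.0565, 0.05, 0], [-0.1015, 0.0565, 0.05, 0]],
  ],
)

```text
t: 8.28
eef_pos: [0.464, 0.0861, 0.2236]
ee_rot: [3.139, -0.004, -2.026]
force: [-0.4, -0.9, 1.1]
width: 0.0875
```

```bash
python3 - <<'E'
from h import *
print(shift([.4641,.0889,.181],np.radians(-116)))
im,d=cams.grab_frame("scene"); u,v=pix("scene",[.464,.08,0.03])[0].astype(int)
cv2.imwrite("pics/g.png",cv2.resize(im[v-45:v+45,u-60:u+60],(800,600))[:,:,::-1])
E
```

```text
(array([-2.7,  1.1, 42.6]), np.float64(-0.1))
```

View pics/g.png

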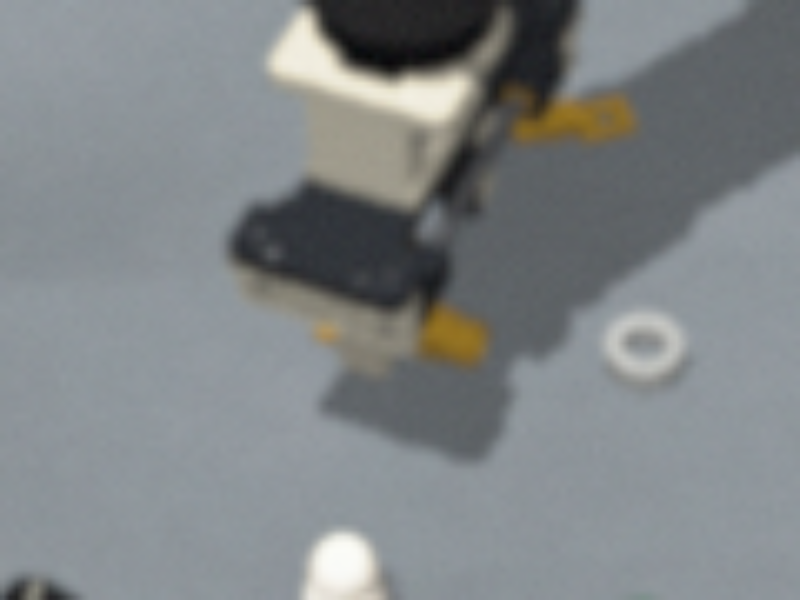

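The lug is between the fingers, with its mouth at (465,340) and palm showing at (328,333). Descending.

>>> play_rows(
  targets=[
    [[-0.003, 0.001, 0.025, 0], [-0.003, 0.001, 0.0425, 0], [-0.003, 0.001, 0.0425, 0]],
  ],
)

```text
t: 8.7
eef_pos: [0.4654, 0.0899, 0.1831]
ee_rot: [3.141, -0.001, -2.026]
force: [0.1, -0.5, 0.0]
width: 0.0876
```

>>> play_rows(
  targets=[
    [[0, 0, 0, 0], [0, 0, 0, 0], [0, 0, 0, 0], [0, 0, 0, 0], [0, 0, 0, 0]],
  ],
  grip=255,
  newtons=20,
)

```text
t: 9.32
eef_pos: [0.4652, 0.0908, 0.1831]
ee_rot: [-3.141, 0.0, -2.025]
force: [0.3, 0.1, -0.1]
width: 0.043
```

>>> play_rows(
  targets=[
    [[0, 0, 0, 0], [0, 0, 0, 0], [0, 0, 0, 0], [0, 0, 0, 0], [0, 0, 0, 0]],
  ],
)

```text
t: 9.95
eef_pos: [0.4652, 0.0908, 0.183]
ee_rot: [3.142, -0.0, -2.025]
force: [0.2, 0.4, -0.4]
width: 0.0219
```

>>> play_rows(
  targets=[
    [[0, 0, -0.03, 0], [0, 0, -0.08, 0], [0, 0, -0.12, 0], [0, 0, -0.12, 0], [0, 0, -0.12, 0]],
  ],
)

```text
t: 10.58
eef_pos: [0.4647, 0.0905, 0.3025]
ee_rot: [3.141, -0.0, -2.025]
force: [-0.2, 0.2, -1.9]
width: 0.0217
```

```bash
cat >> h.py <<'E'
def brass(n="scene",save=None):
    "brass points near the grasp point, in a frame at the grasp with lug-forward (= -tool x), left, up"
    im,d=cams.grab_frame(n); P=cloud(n,d); s=arm.get_state(); g=s["eef_pos"]-[0,0,.159]; yaw=s["ee_rot"][2]+np.pi
    hsv=cv2.cvtColor(im,cv2.COLOR_RGB2HSV); b=(hsv[...,0]>10)&(hsv[...,0]<28)&(hsv[...,1]>120)&(hsv[...,2]>50)
    Q=(P-g)@Ro.from_euler("z",yaw).as_matrix(); m=b&(np.linalg.norm(Q,axis=2)<.08)
    if save:
        u,v=pix(n,g)[0].astype(int); cv2.imwrite(save,cv2.resize(im[v-45:v+45,u-60:u+60],(800,600))[:,:,::-1])
    return Q[m]*1000
def side(Q):
    "tilt by silhouette: forward/up line fit on all points"
    if len(Q)<15: return len(Q)
    c=np.median(Q,0); vx,vz,_,_=cv2.fitLine(Q[:,[0,2]].astype(np.float32),cv2.DIST_HUBER,0,.01,.01).ravel()
    return len(Q),c.round(1),"tilt",round(float(np.degrees(np.arctan(vz/vx))),1),"range",np.percentile(Q,[3,97],0).round(1).tolist()
E
python3 - <<'E'
from h import *
print(side(brass("scene","pics/held.png"))); print(side(brass("top")))
print(shift([.494,-.296,.26],-np.pi/2))
E
```

```text
(45, array([20.6, -3.9, -4.1]), 'tilt', 77.7, 'range', [[9.9, -34.0, -16.5], [36.8, 16.2, 68.3]])
(39, array([-44.4,  -0.4, -17.1]), 'tilt', -3.7, 'range', [[-49.7, -11.6, -21.6], [-33.9, 14.7, -12.6]])
(array([ 334.4, -196. ,   42.1]), np.float64(-26.0))
```

>>> play_rows(
  targets=[
    [[0.05, -0.029, 0, -5], [0.1, -0.058, 0, -10], [0.15, -0.088, 0, -15], [0.2, -0.117, 0, -20], [0.25, -0.147, 0, -26]],
  ],
  newtons=20,
)

```text
t: 11.3
eef_pos: [0.4874, -0.2002, 0.3017]
ee_rot: [3.139, 0.0, -1.567]
force: [0.0, 1.2, -0.8]
width: 0.0222
```

```bash
python3 - <<'E'
from h import *
print(shift([.494,-.296,.21],-np.pi/2))
E
```

```text
(array([95.8, -6.5, 91.6]), np.float64(0.2))
```

>>> play_rows(
  targets=[
    [[0.05, -0.003, 0, 0], [0.096, -0.0065, 0, 0.2], [0.096, -0.0065, 0.05, 0.2], [0.096, -0.0065, 0.09, 0.2], [0.096, -0.0065, 0.0915, 0.2]],
  ],
)

```text
t: 11.92
eef_pos: [0.4923, -0.2942, 0.2074]
ee_rot: [3.133, 0.002, -1.575]
force: [-0.9, 0.7, -0.1]
width: 0.0219
```

>>> play_rows(
  targets=[
    [[0, 0, 0, 0], [0, 0, 0, 0]],
  ],
  newtons=10,
)

```text
t: 12.18
eef_pos: [0.495, -0.2944, 0.2132]
ee_rot: [-3.139, -0.001, -1.574]
force: [0.1, 0.3, -0.5]
width: 0.0221
```

```bash
python3 - <<'E'
from h import *
Q=brass("scene","pics/edge.png");print(side(Q)); print(side(brass("top")))
print(shift([.494,-.296,.185],-np.pi/2))
E
```

```text
(50, array([21.1, -5.5, -2. ]), 'tilt', 77.6, 'range', [[10.0, -44.4, -12.1], [36.1, 16.5, 68.1]])
3
(array([ 1.7,  0.8, 28. ]), np.float64(-0.2))
```

View pics/edge.png

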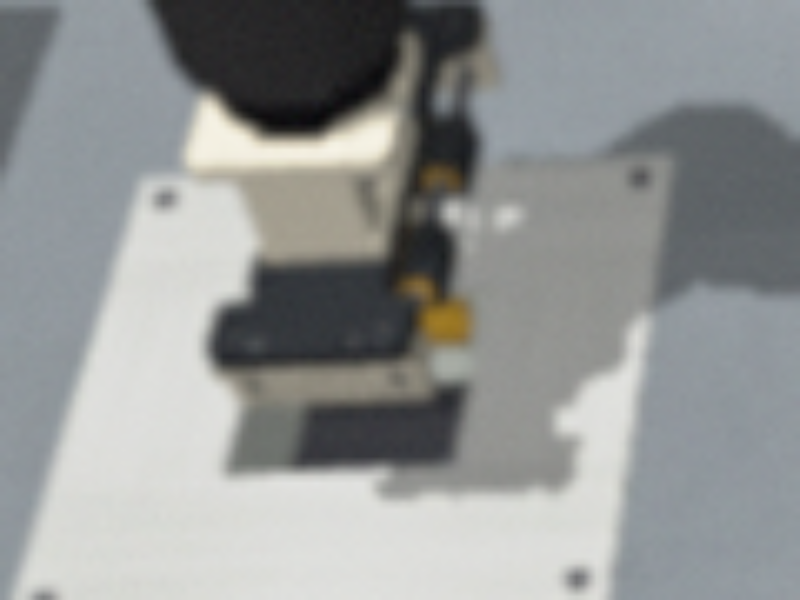

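```bash
python3 - <<'E'
from h import *
g=arm.get_state()["eef_pos"]-[0,0,.159]; u,v=pix("scene",g)[0].astype(int)
for X in([.544,-.378,.002],[.544,-.278,.002],[.524,-.278,.002],[.494,-.268,.055]): print(X,((pix("scene",X)[0]-[u-60,v-45])*6.667).round())
E
```

```text
[0.544, -0.378, 0.002] [219. 475.]
[0.544, -0.278, 0.002] [449. 464.]
[0.524, -0.278, 0.002] [457. 427.]
[0.494, -0.268, 0.055] [461. 296.]
```

>>> play_rows(
  targets=[
    [[-0.002, 0, 0.015, 0], [-0.002, 0, 0.025, 0], [-0.002, 0, 0.025, 0], [-0.002, 0, 0.025, 0]],
  ],
)

```text
t: 12.78
eef_pos: [0.4941, -0.2924, 0.1862]
ee_rot: [3.141, 0.0, -1.574]
force: [-0.5, -0.5, -1.1]
width: 0.0218
```

>>> play_rows(
  targets=[
    [[0, 0, 0.002, 0], [0, 0, 0.004, 0], [0, 0, 0.004, 0]],
  ],
)

```text
t: 13.15
eef_pos: [0.4944, -0.2927, 0.183]
ee_rot: [-3.141, -0.001, -1.574]
force: [-0.6, -2.5, 2.8]
width: 0.0216
```

>>> play_rows(
  targets=[
    [[0, 0, 0.002, 0], [0, 0, 0.004, 0], [0, 0, 0.004, 0]],
  ],
)

```text
t: 13.52
eef_pos: [0.4944, -0.2929, 0.1789]
ee_rot: [-3.141, -0.001, -1.574]
force: [-0.8, -4.7, 3.7]
width: 0.0216
```

```bash
python3 - <<'E'
from h import *
s=arm.get_state();print(s["force"],s["eef_pos"])
Q=brass("scene"); Q=Q[(Q[:,2]<10)&(abs(Q[:,1])<20)];print(side(Q))
E
```

```text
[-0.80060452 -4.70315899  3.68767586] [ 0.49442507 -0.29286918  0.17889272]
(25, array([17.4, -7.7, -3.8]), 'tilt', -64.6, 'range', [[11.3, -10.2, -12.4], [22.8, 6.9, 4.3]])
```

>>> play_rows(
  targets=[
    [[0, 0, 0.001, 0], [0, 0, 0.002, 0], [0, 0, 0.002, 0]],
  ],
)

```text
t: 13.95
eef_pos: [0.4944, -0.2927, 0.1768]
ee_rot: [-3.141, -0.001, -1.574]
force: [-0.8, -5.1, 3.6]
width: 0.022
```

>>> play_rows(
  targets=[
    [[0, 0, -0.03, 0], [0, 0, -0.08, 0], [0, 0, -0.12, 0], [0, 0, -0.12, 0], [0, 0, -0.12, 0]],
  ],
  newtons=25,
)

```text
t: 14.58
eef_pos: [0.4937, -0.2919, 0.2957]
ee_rot: [3.141, 0.001, -1.575]
force: [0.5, 0.1, -1.7]
width: 0.0214
```

```bash
python3 - <<'E'
from h import *
for n in("scene","top"):
    Q=brass(n,f"pics/tilt_{n}.png"); Q=Q[(Q[:,2]<15)&(abs(Q[:,1])<20)];print(side(Q))
E
```

```text
(30, array([16.4, -7.4,  1. ]), 'tilt', -70.4, 'range', [[10.3, -11.7, -11.2], [21.0, 8.5, 8.7]])
7
```

View pics/tilt_scene.png

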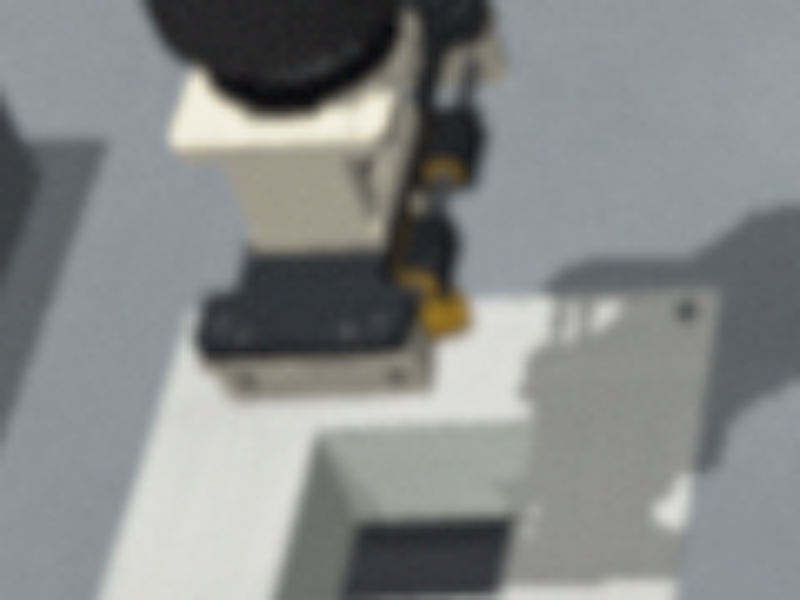

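The lug is held, and its mouth looks raised, but the gripper hides the rest. I'll carry it to mid-desk and turn its mouth towards the scene camera to measure the tilt.

>>> play_rows(
  targets=[
    [[-0.045, 0, -0.006, 10], [-0.09, 0, -0.012, 20], [-0.135, 0, -0.018, 30], [-0.18, 0, -0.024, 40], [-0.22, 0, -0.03, 50]],
  ],
)

```text
t: 15.3
eef_pos: [0.4945, -0.0708, 0.3255]
ee_rot: [3.14, -0.002, -2.453]
force: [0.1, -0.5, -0.9]
width: 0.0216
```

```bash
python3 - <<'E'
from h import *
print(shift([.5,.08,.33],np.radians(-179)))
E
```

```text
(array([-100.1,  113. ,   -4.6]), np.float64(38.5))
```

>>> play_rows(
  targets=[
    [[-0.025, 0.03, 0, 10], [-0.05, 0.06, 0, 20], [-0.08, 0.09, -0.004, 30], [-0.1, 0.113, -0.004, 38.5], [-0.1, 0.113, -0.004, 38.5]],
  ],
)

```text
t: 15.92
eef_pos: [0.4994, 0.0802, 0.3293]
ee_rot: [-3.141, -0.002, -3.118]
force: [0.4, -1.3, -0.2]
width: 0.0214
```

```bash
python3 - <<'E'
from h import *
Q=brass("scene","pics/face.png"); print(len(Q)); Q=Q[(Q[:,2]<30)&(abs(Q[:,1])<16)]
Q=Q[np.argsort(Q[:,0])]; print(Q.round(0).astype(int).tolist())
print(side(brass("top")))
E
```

```text
104
[[-42, -6, -32], [-39, 13, -31], [-22, -4, -12], [-18, 2, -8], [-17, -7, -10], [-17, 10, -8], [-17, 12, -12], [-16, -1, -6], [-16, -4, -9], [-15, 10, -10], [-15, 4, -5], [-15, 7, -5], [-13, -1, -7], [-12, -7, -9], [-10, 7, -4], [-10, 1, -3], [-9, -4, -6], [-9, 4, -2], [-8, 7, -6], [-7, 12, -6], [-6, 9, -4], [-5, -2, -3], [-5, -7, -6], [-4, 4, -2], [-3, 12, -5], [-3, -2, -4], [-1, 9, -3], [-1, 1, 2], [0, 6, -1], [0, -4, 0], [2, -5, -2], [2, -7, -2], [3, 1, 2], [3, 4, 2], [4, -7, -3], [5, 3, -11], [5, 9, 0], [6, 6, 1], [6, 1, 2], [6, 5, -18], [6, 0, -14], [6, 3, -14], [6, 0, -18], [7, 11, 1], [7, -2, 2], [7, 6, -14], [7, 3, 2], [7, 8, -14], [7, -8, -4], [7, -5, 0], [8, 0, -8], [8, 3, -17], [8, -9, 16], [8, -3, -12], [8, 6, -8], [9, 11, 0], [9, -10, 6], [9, -2, 1], [10, -9, 22], [10, -10, 15], [11, 8, 2], [11, -10, 12], [11, -3, -12], [12, -8, -3], [12, 11, -1], [12, 0, -15], [13, 5, -15], [13, 2, -15], [13, 3, 5], [13, 0, 6], [14, 6, 5], [14, -5, 3], [14, 8, -10], [15, -3, -12], [16, -5, -7], [16, 6, 4], [16, 0, 5], [16, 8, 4], [17, -3, 2], [17, 8, -11], [18, -5, 3], [18, 5, -14], [18, -8, -1], [18, 8, 2], [18, 3, 6], [18, 11, 2], [18, -8, -4], [19, -2, 8], [19, 2, -12], [19, -3, -11], [20, -6, -10], [20, -6, -6], [20, -5, 2], [20, 11, 0], [20, 0, -10], [21, 10, -3], [21, 7, -10], [21, 2, -13], [22, -3, -12], [22, -1, -12], [25, 5, -9]]
(70, array([-28.6,   2.8, -26.9]), 'tilt', 26.6, 'range', [[-46.6, -9.0, -36.5], [-20.6, 14.5, -8.4]])
```

View pics/face.png

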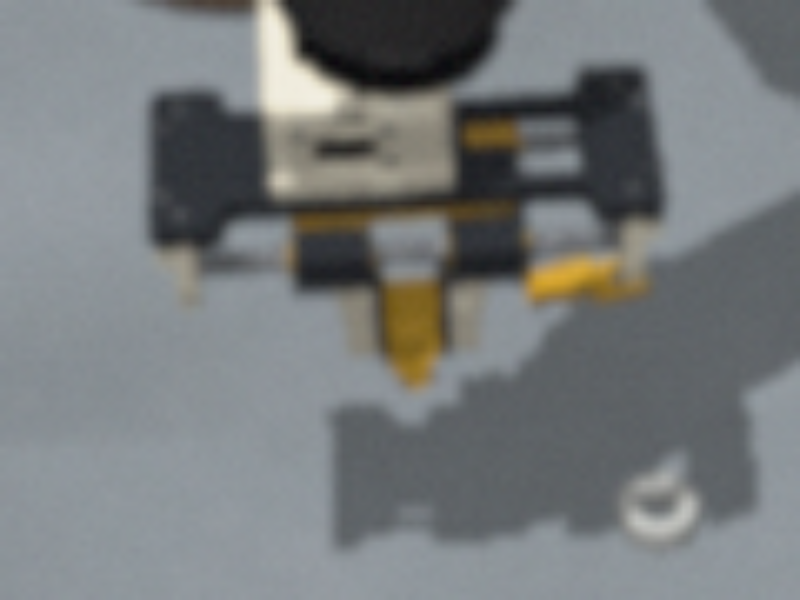

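The top edge of the barrel rises from (-16, -6) to (+19, +7) mm in the hand frame, so the lug is tilted mouth-up by about 20°. That puts the mouth centre about (24, 1, -2.5) mm from the grasp point. Next I'll measure the camera head's lens and direction with the base, post and colours.

```bash
python3 - <<'E'
from h import *
for n in("scene","top"):
    im,d=cams.grab_frame(n); P=cloud(n,d); g=im.astype(int).mean(2)
    box=(abs(P[...,0]-.513)<.05)&(abs(P[...,1]-.5)<.08)&(P[...,2]>.20)
    W=P[box&(g>150)]; L=P[box&(g<75)]
    print(n,"white",len(W),rect(W),W.mean(0).round(3),"lens",len(L),L.mean(0).round(3),rect(L),np.percentile(L,[3,97],0).round(3).tolist())
    v=W.mean(0)-L.mean(0); print("  dir deg",np.degrees(np.arctan2(v[1],v[0])).round(1))
    T=W[W[:,2]>np.percentile(W[:,2],30)]; print("  top",rect(T))
    b=(abs(P[...,0]-.51)<.09)&(abs(P[...,1]-.5)<.09)&(P[...,2]<.03)&(g<70); B=P[b]; print("  base",len(B),rect(B),np.median(B,0).round(3))
s=arm.get_state(); print(s["t"])
E
```

```text
scene white 552 (array([513.4, 508.9]), array([47.7, 72.2]), 3.7) [0.521 0.507 0.273] lens 129 [0.523 0.463 0.255] (array([518.8, 463.5]), array([28.1, 31. ]), 2.4) [[0.509, 0.449, 0.243], [0.532, 0.478, 0.264]]
  dir deg 92.6
  top (array([513.4, 508.7]), array([47.8, 71.8]), 5.4)
  base 52 (array([512.1, 520.9]), array([102.4,  79.5]), 1.2) [0.471 0.526 0.012]
top white 444 (array([510.6, 510.1]), array([44. , 72.3]), 2.9) [0.51  0.506 0.281] lens 116 [0.51  0.462 0.258] (array([511.9, 462.3]), array([28.7, 27.1]), 0.6) [[0.498, 0.45, 0.249], [0.524, 0.474, 0.267]]
  dir deg 90.2
  top (array([510.6, 513.5]), array([43.5, 63.9]), 4.8)
  base 159 (array([503.3, 536.1]), array([87.2, 63. ]), 4.0) [0.473 0.544 0.012]
16.125
```

```bash
python3 - <<'E'
from h import *
print(shift([.512,.19,.357],np.radians(-130)))
E
```

```text
(array([-15.3, 111.7, -27.3]), np.float64(-48.7))
```

>>> play_rows(
  targets=[
    [[-0.003, 0.022, -0.005, -10], [-0.006, 0.044, -0.01, -20], [-0.009, 0.066, -0.016, -30], [-0.012, 0.088, -0.022, -40], [-0.015, 0.111, -0.0275, -48.7]],
  ],
)

```text
t: 16.75
eef_pos: [0.5122, 0.1894, 0.358]
ee_rot: [3.141, -0.0, -2.264]
force: [-0.9, -0.0, -1.4]
width: 0.0216
```

```bash
python3 - <<'E'
from h import *
print(shift([.5213,.3069,.357],np.radians(-87.5)))
E
```

```text
(array([-96.2,  68.1,   1. ]), np.float64(-42.2))
```

>>> play_rows(
  targets=[
    [[-0.01, 0.007, 0, -10], [-0.03, 0.021, 0, -20], [-0.05, 0.036, 0.001, -30], [-0.075, 0.053, 0.001, -40], [-0.096, 0.068, 0.001, -42.2]],
  ],
)

```text
t: 17.38
eef_pos: [0.522, 0.3073, 0.3567]
ee_rot: [3.141, -0.0, -1.532]
force: [0.5, 0.2, -1.6]
width: 0.022
```

>>> play_rows(
  targets=[
    [[0, 0, 0, 0], [0, 0, 0, 0], [0, 0, 0, 0]],
  ],
)

```text
t: 17.75
eef_pos: [0.5216, 0.3063, 0.3571]
ee_rot: [3.141, -0.0, -1.534]
force: [0.7, -0.4, -0.0]
width: 0.0216
```

```bash
python3 - <<'E'
from h import *
s=arm.get_state(); print(s["t"],s["eef_pos"],s["ee_rot"],s["width"],shift([.5213,.3069,.357],np.radians(-87.5)))
Q=brass("scene"); Q=Q[(Q[:,2]<15)&(abs(Q[:,1])<20)];print(side(Q))
im,_=cams.grab_frame("scene")
M=np.array([.5193,.3309,.1955]); f=np.array([.041,-.939,-.342]); u,v=pix("scene",[.514,.39,.22])[0].astype(int)
im=im.copy()
c=cv2.resize(im[v-60:v+60,u-80:u+80],(800,600))
for X in(M,M-.13*f,M+.076*f): p=(pix("scene",X)[0]-[u-80,v-60])*5; cv2.circle(c,(int(p[0]),int(p[1])),5,(255,0,0),2)
cv2.imwrite("pics/fin.png",c[:,:,::-1])
E
```

```text
17.75 [0.52160307 0.30631356 0.35707032] [ 3.14145424e+00 -4.69585936e-05 -1.53421194e+00] 0.02155518896962 (array([-0.6,  0.3,  0.1]), np.float64(-0.4))
(103, array([-28.6,  -0.9, -29.2]), 'tilt', 29.4, 'range', [[-45.9, -15.2, -37.3], [-15.9, 13.9, -5.9]])
```

View pics/fin.png

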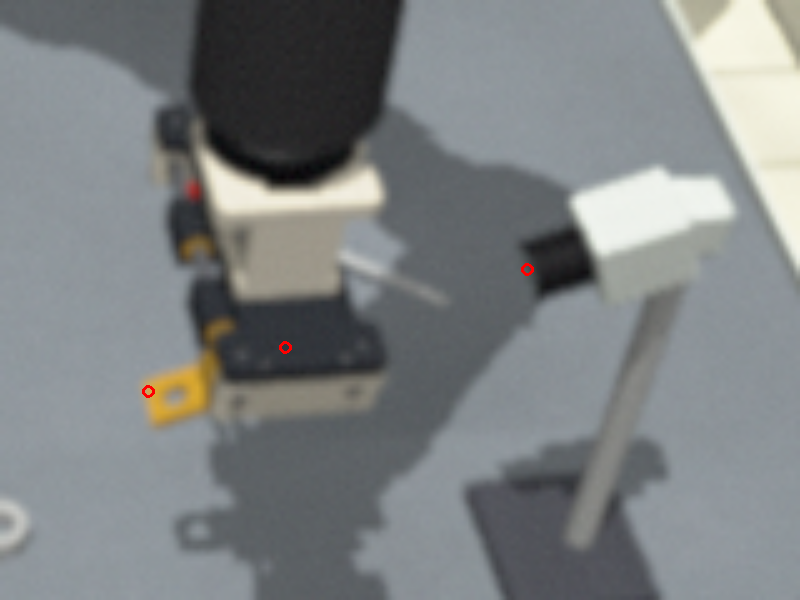

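The picture shows the lug's palm behind the gripper at (175,395), the lens front at (527,268) on its predicted mark, and clear space between them. One last check of the tilt on the palm points before handing in.

```bash
python3 - <<'E'
from h import *
for n in("scene","top"):
    Q=brass(n); Q=Q[(Q[:,0]<-24)&(abs(Q[:,1])<18)&(Q[:,2]<0)&(Q[:,2]>-55)]
    if len(Q)<10: print(n,len(Q)); continue
    A=np.c_[Q[:,:2],np.ones(len(Q))]; c=np.linalg.lstsq(A,Q[:,2],rcond=None)[0]
    print(n,len(Q),"pitch,roll deg",np.degrees(np.arctan(c[:2])).round(1),"z at x=-35:",(c@[-35,0,1]).round(1),Q[:,:2].min(0).round(1),Q[:,:2].max(0).round(1))
s=arm.get_state();print(s["t"],s["width"],s["force"],np.abs(s["qd"]).max())
for n in("knob","bead","standoff","collar"): print(n,[(round(r["score"],2),np.round(r["xyz"],3).tolist()) for r in finder.find_in("scene",n)][:1])
E
```

```text
scene 65 pitch,roll deg [19.  -2.1] z at x=-35: -31.0 [-46.9 -17.1] [-24.5  16.1]
top 44 pitch,roll deg [16.8 -1.9] z at x=-35: -31.0 [-45.  -13.2] [-24.7  13.7]
17.95 0.02169440714188617 [ 0.2111066   0.27583556 -0.33578423] 0.0023830152004942684
knob [(0.6, [0.615, -0.079, 0.018])]
bead []
standoff [(0.54, [0.617, 0.05, 0.025])]
collar [(0.64, [0.484, 0.187, 0.013])]
```

```bash
python3 -c "
from h import *
print(job_done()); s=arm.get_state(); print(s['t'],s['width'],s['eef_pos'])"
```

```text
the job is handed in; nothing more can be done
None
the job is handed in; nothing more can be done
```

I dropped the burnt fuse down the chute, then picked up the largest lug and left it held in front of the inspection camera. I handed in at about 18 s of the 58 s; the hand-in gives no verdict.

The tool can only point straight down. To get the sight line's 20° slope, I pressed the lug's mouth end on the rim of the chute hole, which turned it mouth-up in the fingers.

**Last checks:**
- **Fuse:** it was seen in the bin at z ≈ -0.13 m, before I picked up the lug.
- **Lug tilt:** 17–20° mouth-up (barrel about 20°, palm 19° and 17° in the two cameras). The camera's heading was good to a few degrees.
- **Mouth position:** by calculation it is about 130 mm ahead of the lens and within a few mm of the sight line. The gripper hid the mouth in the last picture, so I inferred this from an earlier view of the lug and from its palm.
- **Grip and clearance:** the lug was held at 25 N and at rest, and clear of the camera in the last picture.
- **Bystanders:** the knob, standoff and collar are where they started, within the finder's accuracy. The finder missed the bead in the last check, but the arm never went near it.

**One error:** my first move was written in millimetres instead of metres. The row limits held it to a safe distance in the right direction, and nothing was touched.

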